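# Close up the microscope-slide case

## Task

Close up the wooden slide case: with the fingertips push both of its open drawers fully home, and only then push the lid over and all the way down, because its lip comes down in front. Nothing needs to be gripped. There is glass inside, so do not slam anything, and leave the microscope, the bottle, the lens can and the slide mailer where they are.

Things in the scene. Friction and masses are not known exactly. Their poses are not given: they have to be found in the camera images.
- case: Pale wooden slide case, fixed, 140 mm deep (its x), 220 wide (its y), 85 high without lid; origin at the centre of its underside. x points from the drawer front to the hinge at the back, y to the left seen from the front, z up. Two drawers in the lower front (-x) face; above them a well 24 mm deep, covered by the lid. Shut drawers are flush with the front, 70 mm before the origin.
- left_front (a point): Centre of the outer front face of the left (+y) drawer. The face is flat and upright, 96 mm wide (along the case's y) and 46 mm high (10 to 56 mm above the table), with no handle, only a thin brass card frame. This point is 33 mm above the table and 52.5 mm left of the case's middle plane.
- right_front (a point): The same point of the right (-y) drawer, 52.5 mm to the right of the case's middle plane.
- drawer_left (a joint): How far the left drawer is out, m: 0 shut (flush, against its stop), 0.10 the most. It slides along the case's x axis and is pushed home towards the case's +x; friction about 1.2 N plus a little drag, no spring or catch.
- drawer_right (a joint): The same for the right drawer.
- lid_hinge (a point): Middle of the lid's hinge line, at the top rear edge of the case: 70 mm behind the case's origin and 85 mm above the table; the hinge line runs along the case's y.
- lid_edge (a point): Middle of the lid's free edge, on its outer face, 149 mm from the hinge line. The lid is a flat wooden panel 222 mm wide, 7 mm thick; its inner face passes through the hinge line, its outer face lies 7 mm further out (upwards when shut: 92 mm above the table). A lip 5 mm thick reaches 11 mm beyond the inner face at the free edge.
- lid (a joint): Angle of the lid, rad: 0 shut (level, against its stop), 1.57 upright, 1.75 the most; it starts between 1.1 and 1.5, leaning over the case. The hinge is stiff: the lid stays at any angle, and needs about 2 to 3 N near the free edge to move, so it has to be pushed all the way down.
- microscope: Cream-coloured microscope with a black stage, 120 mm deep, 125 mm wide, 337 mm high, standing loose to the left of the case; origin at the centre of its underside. A bystander.
- bottle: Small amber bottle with a black cap, 38 mm across, 75 mm high, standing loose to the right of the case; origin at the centre of its underside. A bystander.
- lens_can: Round aluminium lens can, 41 mm across, 56 mm high, standing loose to the right of the case; origin at the centre of its underside. A bystander.
- mailer: White plastic slide mailer, 28 x 78 x 12 mm, lying loose in the well of the case (under the lid), below the rim; origin at the centre of its underside. A bystander.

How it is judged:
By the outcome, as a careful person would: the job done as asked, in the order asked, and still so for the second after the job is handed in, with the robot touching nothing.
It also fails if it takes over 58 s, if anything falls off the work surface, if the arm or the gripper's body presses on something with over 40 N, if the wrist force passes 120 N, or if a joint passes its speed limit or range.

## Robot

A 7-joint arm with a two-finger parallel gripper is mounted at the origin on the work surface. World frame = base frame: x ahead of the robot, y to its left, z up, the work surface at z = 0. Lengths are in m, angles in rad, forces in N, time in s.
With the tool pointing down it reaches from about 0.425 to 0.95 m from the base axis. Payload 4.7 kg.
Tool frame: the origin (TCP) lies midway between the tips of the shut fingers; the grasp point (between the pads) lies hold_point_z behind it (hold_point_z is the distance from the TCP to the grasp point, in m); z points along the fingers, y is the line along which they close (so a half turn about z gives the same grasp; the last joint's range is limited). The gripper opens to 87 mm and grips with 3 to 60 N. Pads are 19 mm wide; open, the fingers measure 117 mm over their backs; the gripper's body (75 mm by 190 mm) begins 51 mm behind the grasp point.
Start: joints at [-0.029, 0.469, -0.049, 1.532, 0.024, 1.141, -0.082], TCP at [0.675, 0, 0.223] pointing down, gripper open.
Joint ranges: [-2.59, 2.59], [-0.33, 1.99], [-1.39, 1.29], [0.1, 2.45], [-1.04, 4.18], [0.21, 1.99], [-2.66, 2.66]. Speed limits (rad/s): [2.57, 2.57, 3.14, 3.14, 3.14, 3.14, 3.14].

## Interface

Orientations are given as a 3x3 rotation matrix whose columns are the frame's x, y, z axes.
In Python, from cell import * gives the robot as it stands. The module is installed in compiled form; this text tells all that it offers.
- The arm moves only by the tool move_arm, never from a script. Its argument "commands" is a list of rows, each an object of numbers: "dx", "dy", "dz": the shift along the tool's x, y, z in m; "turn": the turn about the tool's z in rad; "jaw": the finger opening in m, from 0 to 0.087. In form: [{"dx": .., "dy": .., "dz": .., "turn": .., "jaw": ..}, ...]. A call has 1 to 8 rows; each row is the pose to reach, as a shift and turn from the pose commanded when the call began, along the tool's axes at that moment; what a row does not reach only later rows make up. A row lasts 1/10 s, in which the tool goes at most 50 mm and 8.59 degrees, less where a joint would pass 70% of its speed; a pose out of reach is approached as far as the arm can. A call with a gripper value outside its range is refused whole. The fingers move at their own pace and stop on an object; "newtons" is the grip in N (left out, the last holds). Time passes only in rows, so rows that repeat a pose let the fingers close. It gives the time, the measured TCP pose, the force, the opening and the grip force at its end, in the units of the state.
- get_obs(): the state, without advancing time (a new reading comes with each control period).
- capture(name): name is "scene" or "side" or "wrist"; returns a dict with "frame" (480x640x3 uint8, red, green, blue), "K" (3x3 intrinsics, pixels), "origin" and "orientation" of the camera in the world; the wrist camera has in their place "mount" (4x4, takes a point from camera to tool coordinates, whose origin is the TCP and whose axes are the flange's). Camera axes: x right, y down, z forward; pixel columns grow to the right and rows downward; lengths in m; the calibration is good to about 2 mm. The wrist camera is an equidistant fisheye: a pixel r from the principal point sees the ray r / f radians off the axis. A picture is of the moment at which its call begins: read the wrist's pose just before it. There is no depth.
- close_job(): hands the job in; it is judged then, once.
The state is a dict: "t": time; "qpos": joint angles; "joint_vel": joint speeds; "tau": joint torques, N m; "tool_pos": TCP position; "tool_rot": TCP orientation; "wrist_force": force on the tool from outside, world axes, zero at the start; "moment": the same for the moment, N m; "finger_gap": finger opening in m; "gripper_force": force on a finger pad.
Only numpy, scipy, OpenCV 4.12 (cv2) and the standard library are available. Lean on these libraries where they do the work, as an engineer would, in place of code of your own. Each camera call takes 0.05 s, during which the arm holds its last target. There are 200 camera calls.

## Working session

There is one attempt and no reset: what is moved stays moved. The work goes in short steps, Python scripts to look and compute and a tool call to move; the robot and the scene stay as the last step left them, time stands still between calls to the robot, and variables do not carry over. Pictures are saved under pics/ and viewed, at most 10 in all, crops included, and the job is handed in when it is done.

Besides the shell and the picture viewer there is one more tool, called after "Call:" by a JSON object that holds its "name" and its "arguments", one argument or row to a line. move_arm: Moves the arm, as the interface text tells. Its arguments: {"type":"object","properties":{"commands":{"type":"array"},"newtons":{"type":"number"}},"required":["commands"]}

```bash
mkdir -p pics; cat > h.py <<'E'
from cell import *
import numpy as np, cv2
def snap(n,f):
    c=capture(n); cv2.imwrite('pics/'+f+'.png',c['frame'][:,:,::-1]); return c
def ray(c,u,v):
    K=np.array(c['K']);d=np.array([(u-K[0,2])/K[0,0],(v-K[1,2])/K[1,1],1.]);R=np.array(c['orientation']);return np.array(c['origin']),R@d
def onz(c,u,v,z):
    o,d=ray(c,u,v);return o+d*(z-o[2])/d[2]
def proj(c,p):
    R=np.array(c['orientation']);q=R.T@(np.array(p)-np.array(c['origin']));q=np.array(c['K'])@q;return q[:2]/q[2]
E
python3 - <<'E'
from h import *
import pickle
np.set_printoptions(precision=3,suppress=True)
d={}
for n in ('scene','side'):
    c=snap(n,n+'0'); d[n]=c; print(n,c['K'],c['origin'],c['orientation'])
pickle.dump(d,open('c0.pkl','wb'))
o=get_obs();print(o)
E
```

```text
scene [[512.739   0.    313.191]
 [  0.    512.739 243.356]
 [  0.      0.      1.   ]] [ 0.838 -0.598  0.879] [[ 0.925  0.266 -0.272]
 [ 0.381 -0.673  0.635]
 [-0.014 -0.69  -0.723]]
side [[595.091   0.    320.203]
 [  0.    595.091 247.272]
 [  0.      0.      1.   ]] [0.505 0.831 0.932] [[-0.999 -0.033  0.036]
 [-0.049  0.736 -0.676]
 [-0.005 -0.676 -0.736]]
{'t': 0.1, 'qpos': array([-0.029,  0.469, -0.049,  1.534,  0.024,  1.141, -0.082]), 'joint_vel': array([ 0.   , -0.002, -0.001, -0.003,  0.001, -0.   ,  0.   ]), 'tau': array([  0.002, -50.917,  -0.08 , -23.683,  -0.061,   0.034,   0.   ]), 'tool_pos': array([0.674, 0.   , 0.222]), 'tool_rot': array([[-0.   ,  1.   , -0.002],
       [ 1.   ,  0.   , -0.   ],
       [-0.   , -0.002, -1.   ]]), 'wrist_force': array([0.223, 0.606, 0.061]), 'moment': array([0.021, 0.001, 0.014]), 'gripper_force': 0.0, 'finger_gap': 0.08717933694355864}
```

View pics/scene0.png

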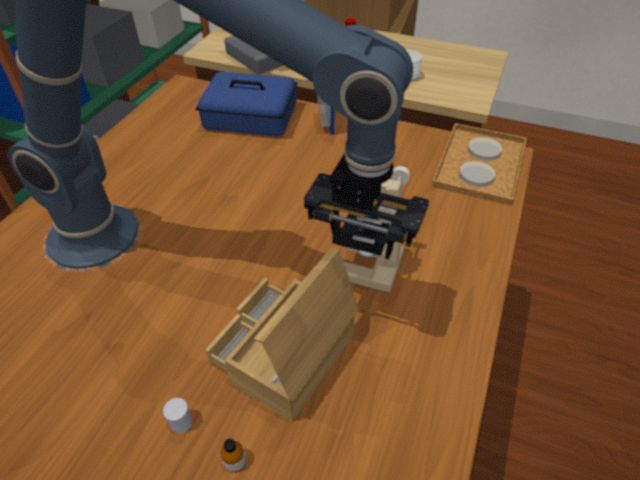

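View pics/side0.png

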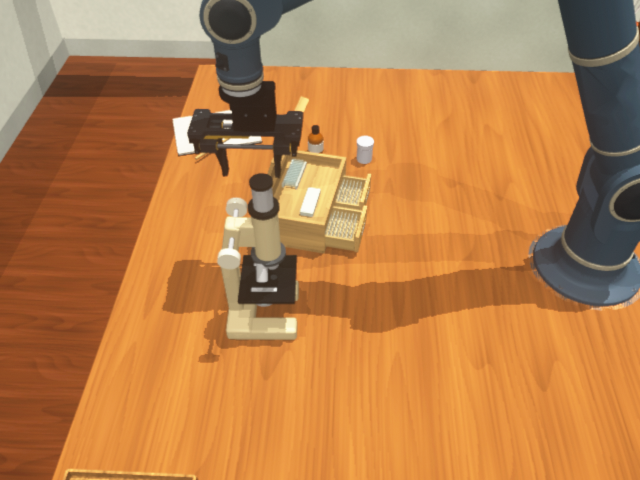

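The scene view shows the case at about (290,340), with both drawers open toward the robot and the lid leaning. The can is at (178,415), the bottle at (233,455) and the microscope behind the gripper. The side view shows the case at (310,200), with drawer fronts at (365,190) and (360,230). I'll zoom in for the corners.

```bash
python3 - <<'E'
import cv2
a=cv2.imread('pics/scene0.png')[240:420,190:390];cv2.imwrite('pics/a.png',cv2.resize(a,None,fx=3.3,fy=3.3,interpolation=2)[:600])
a=cv2.imread('pics/side0.png')[120:270,240:390];cv2.imwrite('pics/b.png',cv2.resize(a,None,fx=4,fy=4,interpolation=2))
E
```

```text
(no output)
```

View pics/a.png

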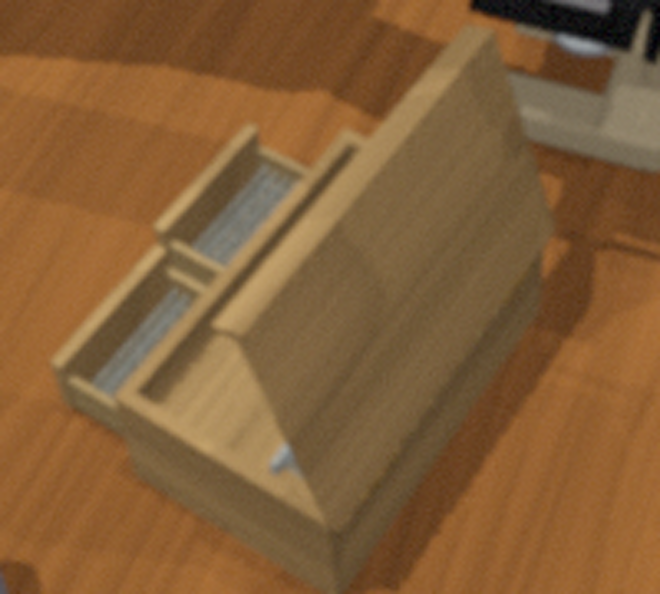

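View pics/b.png

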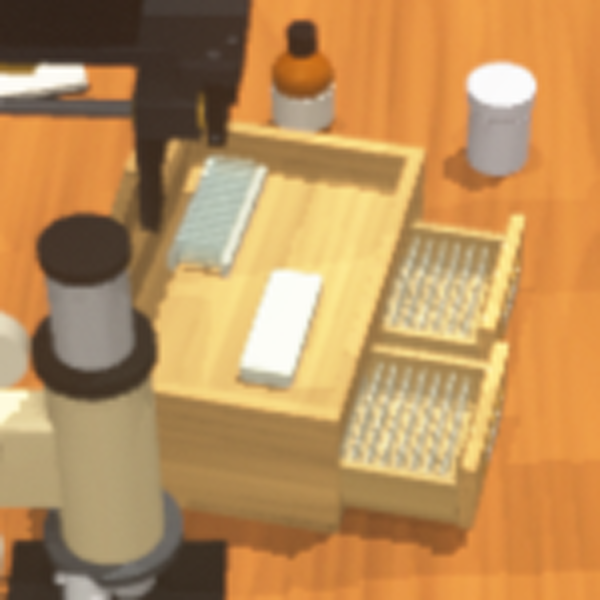

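```bash
python3 - <<'E'
from h import *
import pickle
from scipy.optimize import brentq
np.set_printoptions(precision=4,suppress=True)
d=pickle.load(open('c0.pkl','rb'));S,D=d['scene'],d['side']
s=lambda u,v,z:onz(S,190+u/3.3,240+v/3.3,z)
e=lambda u,v,z:onz(D,240+u/4,120+v/4,z)
fr,fl=e(424,152,.085),e(338,418,.085)
print('FR',fr,s(120,400,.085),'FL',fl,np.linalg.norm(fr-fl))
fr=(fr+s(120,400,.085))/2
y=(fl-fr);y/=np.linalg.norm(y);x=np.array([y[1],-y[0],0])
print('yaw',np.degrees(np.arctan2(x[1],x[0])))
O=(fr+fl)/2+.07*x;O[2]=0;print('O',O)
P=lambda p:np.array([(p-O)@x,(p-O)@y])
for n,z,f,L in (('R side',.056,e,[(522,216),(490,330)]),('R sc',.056,s,[(55,362),(160,248)]),('L side',.056,e,[(506,345),(465,475)]),('L sc',.056,s,[(155,230),(250,128)]),('rear-right top',.085,s,[(335,530)]),('hinge l',.085,s,[(545,235)]),('bottom rr',0,s,[(335,590)])):
    print(n,[P(f(*q,z)) for q in L])
# lid free edge: intersect rays with end planes y=±.111
for q,yy in (((240,335),-.111),((490,32),.111)):
    o,r=ray(S,190+q[0]/3.3,240+q[1]/3.3);t=((O+yy*y-o)@y)/(r@y);p=o+t*r
    print('lid',P(p),p[2],np.hypot(P(p)[0]-.07,p[2]-.085),np.arctan2(p[2]-.085,.07-P(p)[0]))
for n,c,u,v,z in (('can',S,178,405,.056),('bottle',S,230,443,.075)): print(n,onz(c,u,v,z))
E
```

```text
FR [ 0.5029 -0.22    0.085 ] [ 0.5066 -0.2234  0.085 ] FL [ 0.5418 -0.0084  0.085 ] 0.21521015113929418
yaw -9.865125002030563
O [ 0.5922 -0.127   0.    ]
R side [array([-0.1308, -0.0984]), array([-0.1293, -0.0022])]
R sc [array([-0.1287, -0.0985]), array([-0.1268, -0.0054])]
L side [array([-0.1396,  0.0075]), array([-0.1354,  0.1061])]
L sc [array([-0.1375,  0.0035]), array([-0.1355,  0.0979])]
rear-right top [array([ 0.071 , -0.1107])]
hinge l [array([0.0724, 0.1037])]
bottom rr [array([ 0.0634, -0.1062])]
lid [ 0.0273 -0.111 ] 0.22714295734951462 0.14843198035892222 1.27865815123389
lid [0.0281 0.111 ] 0.22473428569969534 0.1458940489444127 1.2791757208348395
can [ 0.459  -0.3156  0.056 ]
bottle [ 0.5796 -0.3459  0.075 ]
```

Call:
{"name": "move_arm", "arguments": {
  "commands": [
    {"dz":-0.05},
    {"dz":-0.1},
    {"dz":-0.15},
    {"dz":-0.15,"dy":-0.03},
    {"dz":-0.15,"dy":-0.07,"dx":-0.03,"turn":-0.15},
    {"dz":-0.15,"dy":-0.11,"dx":-0.05,"turn":-0.3},
    {"dz":-0.15,"dy":-0.15,"dx":-0.07,"turn":-0.45},
    {"dz":-0.15,"dy":-0.18,"dx":-0.09,"turn":-0.6}
  ]
}}

```text
invalid input at $.commands[0]: expected keys dx, dy, dz, turn, jaw
```

Call:
{"name": "move_arm", "arguments": {
  "commands": [
    {"dx":0,"dy":0,"dz":-0.05,"turn":0,"jaw":0.087},
    {"dx":0,"dy":0,"dz":-0.1,"turn":0,"jaw":0.087},
    {"dx":0,"dy":0,"dz":-0.15,"turn":0,"jaw":0.087},
    {"dx":0,"dy":-0.03,"dz":-0.15,"turn":0,"jaw":0.087},
    {"dx":-0.03,"dy":-0.07,"dz":-0.15,"turn":-0.15,"jaw":0.087},
    {"dx":-0.05,"dy":-0.11,"dz":-0.15,"turn":-0.3,"jaw":0.087},
    {"dx":-0.07,"dy":-0.15,"dz":-0.15,"turn":-0.45,"jaw":0.087},
    {"dx":-0.09,"dy":-0.18,"dz":-0.15,"turn":-0.6,"jaw":0.087}
  ]
}}

```text
t: 0.9
tool_pos: [0.4924, -0.0907, 0.3723]
tool_rot: [[-0.57, 0.822, -0.001], [0.822, 0.57, -0.0], [0.0, -0.001, -1.0]]
wrist_force: [0.7, -0.3, 1.3]
finger_gap: 0.0872
gripper_force: 0.0
```

Call:
{"name": "move_arm", "arguments": {
  "commands": [
    {"dx":0.01,"dy":-0.02,"dz":0,"turn":-0.15,"jaw":0.087},
    {"dx":0.026,"dy":-0.048,"dz":0,"turn":-0.3,"jaw":0.087},
    {"dx":0.026,"dy":-0.048,"dz":0,"turn":-0.45,"jaw":0.087},
    {"dx":0.026,"dy":-0.048,"dz":0,"turn":-0.6,"jaw":0.087},
    {"dx":0.026,"dy":-0.048,"dz":0,"turn":-0.75,"jaw":0.087},
    {"dx":0.026,"dy":-0.048,"dz":0,"turn":-0.773,"jaw":0.087},
    {"dx":0.026,"dy":-0.048,"dz":0,"turn":-0.773,"jaw":0.087}
  ]
}}

```text
t: 1.6
tool_pos: [0.4405, -0.0956, 0.3723]
tool_rot: [[-0.98, 0.199, -0.0], [0.199, 0.98, 0.0], [0.0, 0.0, -1.0]]
wrist_force: [-0.5, -0.1, -0.1]
finger_gap: 0.0873
gripper_force: 0.0
```

```bash
python3 - <<'E'
from h import *
import pickle
c=snap('side','s1');pickle.dump(c,open('s1.pkl','wb'))
a=c['frame'][60:360,200:460,::-1];cv2.imwrite('pics/s1c.png',cv2.resize(a,None,fx=2,fy=2,interpolation=2))
o=get_obs();print(o['tool_pos'],o['tool_rot'],o['wrist_force'])
E
```

```text
[ 0.44062885 -0.09553924  0.37236579] [[-9.80040723e-01  1.98796588e-01 -3.14060073e-04]
 [ 1.98796550e-01  9.80040769e-01  1.48325649e-04]
 [ 3.37278308e-04  8.29311170e-05 -9.99999940e-01]] [0.07010289 0.6340413  0.15541311]
```

View pics/s1c.png

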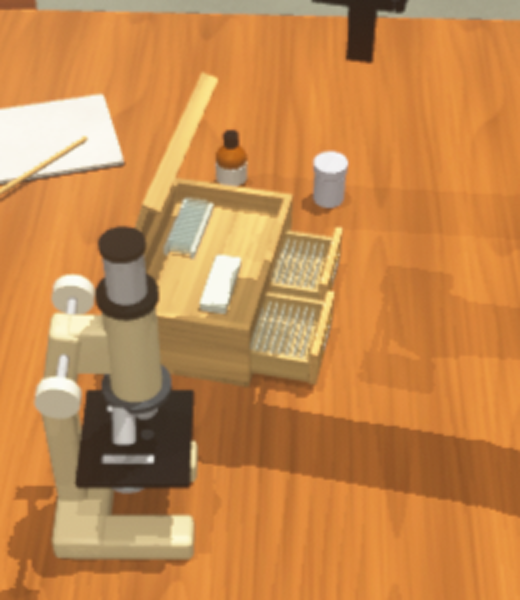

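Edge-on view: the lid's edge is at (210,75)–(150,210). Both drawers are still out, and the gripper is clear in front at the top. I'll descend with open fingers, one in front of each drawer.

Call:
{"name": "move_arm", "arguments": {
  "commands": [
    {"dx":0.009,"dy":0,"dz":0.05,"turn":0,"jaw":0.087},
    {"dx":0.009,"dy":0,"dz":0.1,"turn":0,"jaw":0.087},
    {"dx":0.009,"dy":0,"dz":0.15,"turn":0,"jaw":0.087},
    {"dx":0.009,"dy":0,"dz":0.2,"turn":0,"jaw":0.087},
    {"dx":0.009,"dy":0,"dz":0.25,"turn":0,"jaw":0.087},
    {"dx":0.009,"dy":0,"dz":0.28,"turn":0,"jaw":0.087},
    {"dx":0.009,"dy":0,"dz":0.29,"turn":0,"jaw":0.087},
    {"dx":0.009,"dy":0,"dz":0.29,"turn":0,"jaw":0.087}
  ]
}}

```text
t: 2.45
tool_pos: [0.4314, -0.0937, 0.0817]
tool_rot: [[-0.98, 0.197, -0.003], [0.197, 0.98, 0.0], [0.003, -0.0, -1.0]]
wrist_force: [-0.0, -0.6, -0.4]
finger_gap: 0.087
gripper_force: 0.0
```

```bash
python3 - <<'E'
from h import *
c=snap('side','s2')
a=c['frame'][100:300,260:460,::-1];cv2.imwrite('pics/s2c.png',cv2.resize(a,None,fx=3,fy=3,interpolation=2))
E
```

```text
(no output)
```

View pics/s2c.png

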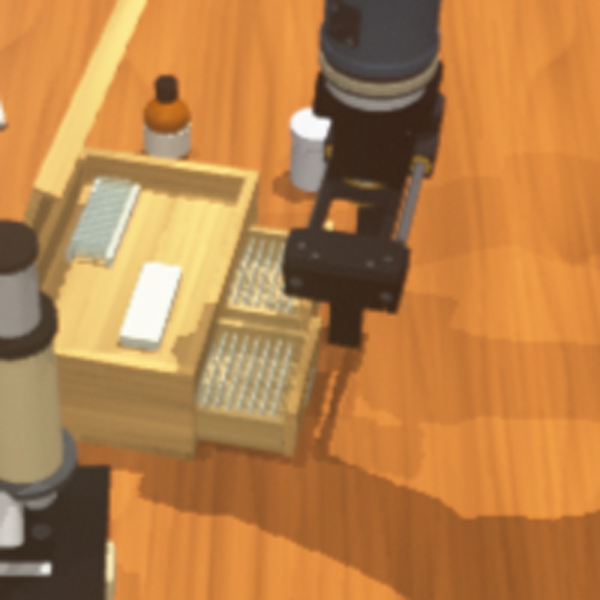

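The fingertips are at (345,330), in front of the drawer fronts at (310,350), with clearance. I'll go down the rest of the way.

Call:
{"name": "move_arm", "arguments": {
  "commands": [
    {"dx":0,"dy":0,"dz":0.02,"turn":0,"jaw":0.087},
    {"dx":0,"dy":0,"dz":0.04,"turn":0,"jaw":0.087},
    {"dx":0,"dy":0,"dz":0.049,"turn":0,"jaw":0.087},
    {"dx":0,"dy":0,"dz":0.049,"turn":0,"jaw":0.087},
    {"dx":-0.005,"dy":0,"dz":0.049,"turn":0,"jaw":0.087},
    {"dx":-0.009,"dy":0,"dz":0.049,"turn":0,"jaw":0.087},
    {"dx":-0.013,"dy":0,"dz":0.049,"turn":0,"jaw":0.087},
    {"dx":-0.017,"dy":0,"dz":0.049,"turn":0,"jaw":0.087}
  ]
}}

```text
t: 3.3
tool_pos: [0.4489, -0.0972, 0.034]
tool_rot: [[-0.981, 0.196, 0.0], [0.196, 0.981, 0.0], [-0.0, 0.0, -1.0]]
wrist_force: [-1.8, 0.7, 1.5]
finger_gap: 0.087
gripper_force: 0.6
```

Call:
{"name": "move_arm", "arguments": {
  "commands": [
    {"dx":-0.005,"dy":0,"dz":0,"turn":0,"jaw":0.087},
    {"dx":-0.01,"dy":0,"dz":0,"turn":0,"jaw":0.087},
    {"dx":-0.015,"dy":0,"dz":0,"turn":0,"jaw":0.087},
    {"dx":-0.02,"dy":0,"dz":0,"turn":0,"jaw":0.087},
    {"dx":-0.025,"dy":0,"dz":0,"turn":0,"jaw":0.087},
    {"dx":-0.03,"dy":0,"dz":0,"turn":0,"jaw":0.087},
    {"dx":-0.035,"dy":0,"dz":0,"turn":0,"jaw":0.087},
    {"dx":-0.04,"dy":0,"dz":0,"turn":0,"jaw":0.087}
  ]
}}

```text
t: 4.1
tool_pos: [0.4881, -0.1048, 0.0334]
tool_rot: [[-0.981, 0.196, -0.0], [0.196, 0.981, 0.0], [0.0, 0.0, -1.0]]
wrist_force: [-1.5, 1.8, -0.0]
finger_gap: 0.0872
gripper_force: 1.3
```

Call:
{"name": "move_arm", "arguments": {
  "commands": [
    {"dx":-0.004,"dy":0,"dz":0,"turn":0,"jaw":0.087},
    {"dx":-0.008,"dy":0,"dz":0,"turn":0,"jaw":0.087},
    {"dx":-0.012,"dy":0,"dz":0,"turn":0,"jaw":0.087},
    {"dx":-0.015,"dy":0,"dz":0,"turn":0,"jaw":0.087},
    {"dx":-0.017,"dy":0,"dz":0,"turn":0,"jaw":0.087},
    {"dx":-0.019,"dy":0,"dz":0,"turn":0,"jaw":0.087},
    {"dx":-0.02,"dy":0,"dz":0,"turn":0,"jaw":0.087}
  ]
}}

```text
t: 4.8
tool_pos: [0.5075, -0.109, 0.0335]
tool_rot: [[-0.98, 0.197, 0.0], [0.197, 0.98, 0.0], [-0.0, 0.0, -1.0]]
wrist_force: [-2.4, 1.7, -0.6]
finger_gap: 0.0868
gripper_force: 1.2
```

Call:
{"name": "move_arm", "arguments": {
  "commands": [
    {"dx":-0.001,"dy":0,"dz":0,"turn":0,"jaw":0.087},
    {"dx":-0.002,"dy":0,"dz":0,"turn":0,"jaw":0.087},
    {"dx":-0.003,"dy":0,"dz":0,"turn":0,"jaw":0.087},
    {"dx":-0.004,"dy":0,"dz":0,"turn":0,"jaw":0.087}
  ]
}}

```text
t: 5.2
tool_pos: [0.5113, -0.1097, 0.0335]
tool_rot: [[-0.981, 0.196, -0.0], [0.196, 0.981, 0.0], [0.0, 0.0, -1.0]]
wrist_force: [-1.5, 2.6, -0.0]
finger_gap: 0.0871
gripper_force: 1.7
```

Call:
{"name": "move_arm", "arguments": {
  "commands": [
    {"dx":-0.001,"dy":0,"dz":0,"turn":0,"jaw":0.087},
    {"dx":-0.002,"dy":0,"dz":0,"turn":0,"jaw":0.087},
    {"dx":-0.003,"dy":0,"dz":0,"turn":0,"jaw":0.087}
  ]
}}

```text
t: 5.5
tool_pos: [0.5112, -0.1098, 0.0335]
tool_rot: [[-0.981, 0.195, -0.007], [0.195, 0.981, 0.001], [0.007, -0.001, -1.0]]
wrist_force: [-11.8, 3.4, 10.0]
finger_gap: 0.0872
gripper_force: 6.0
```

Call:
{"name": "move_arm", "arguments": {
  "commands": [
    {"dx":-0.001,"dy":0,"dz":0,"turn":0,"jaw":0.087},
    {"dx":-0.002,"dy":0,"dz":0,"turn":0,"jaw":0.087}
  ]
}}

```text
t: 5.7
tool_pos: [0.5111, -0.1098, 0.0334]
tool_rot: [[-0.981, 0.194, -0.011], [0.194, 0.981, 0.001], [0.011, -0.001, -1.0]]
wrist_force: [-15.9, 4.0, 14.2]
finger_gap: 0.0871
gripper_force: 8.3
```

Contact at the stop. I'll relax, then turn slightly each way to seat each drawer individually.

Call:
{"name": "move_arm", "arguments": {
  "commands": [
    {"dx":0.003,"dy":0,"dz":0,"turn":0,"jaw":0.087},
    {"dx":0.004,"dy":0,"dz":0,"turn":0.02,"jaw":0.087},
    {"dx":0.004,"dy":0,"dz":0,"turn":0.05,"jaw":0.087},
    {"dx":0.004,"dy":0,"dz":0,"turn":0.07,"jaw":0.087},
    {"dx":0.004,"dy":0,"dz":0,"turn":0.08,"jaw":0.087},
    {"dx":0.004,"dy":0,"dz":0,"turn":0.08,"jaw":0.087}
  ]
}}

```text
t: 6.3
tool_pos: [0.5071, -0.108, 0.0334]
tool_rot: [[-0.963, 0.27, -0.011], [0.27, 0.963, 0.002], [0.011, -0.001, -1.0]]
wrist_force: [-15.2, 6.4, 12.3]
finger_gap: 0.087
gripper_force: 7.6
```

Call:
{"name": "move_arm", "arguments": {
  "commands": [
    {"dx":0,"dy":0,"dz":0,"turn":-0.04,"jaw":0.087},
    {"dx":0,"dy":0,"dz":0,"turn":-0.08,"jaw":0.087},
    {"dx":0,"dy":0,"dz":0,"turn":-0.12,"jaw":0.087},
    {"dx":0,"dy":0,"dz":0,"turn":-0.14,"jaw":0.087},
    {"dx":0,"dy":0,"dz":0,"turn":-0.16,"jaw":0.087},
    {"dx":0,"dy":0,"dz":0,"turn":-0.16,"jaw":0.087}
  ]
}}

```text
t: 6.9
tool_pos: [0.5085, -0.1104, 0.0335]
tool_rot: [[-0.993, 0.121, -0.008], [0.121, 0.993, 0.0], [0.008, -0.0, -1.0]]
wrist_force: [-10.9, 3.4, 8.4]
finger_gap: 0.0869
gripper_force: 5.6
```

Call:
{"name": "move_arm", "arguments": {
  "commands": [
    {"dx":0.01,"dy":0,"dz":0,"turn":0.04,"jaw":0.087},
    {"dx":0.02,"dy":0,"dz":0,"turn":0.08,"jaw":0.087},
    {"dx":0.025,"dy":0,"dz":-0.02,"turn":0.08,"jaw":0.087},
    {"dx":0.025,"dy":0,"dz":-0.07,"turn":0.08,"jaw":0.087},
    {"dx":0.025,"dy":0,"dz":-0.12,"turn":0.08,"jaw":0.087},
    {"dx":0.025,"dy":0,"dz":-0.17,"turn":0.08,"jaw":0.087},
    {"dx":0.025,"dy":0,"dz":-0.22,"turn":0.08,"jaw":0.087},
    {"dx":0.025,"dy":0,"dz":-0.25,"turn":0.08,"jaw":0.087}
  ]
}}

```text
t: 7.7
tool_pos: [0.49, -0.1083, 0.289]
tool_rot: [[-0.98, 0.198, 0.01], [0.198, 0.98, -0.002], [-0.01, -0.0, -1.0]]
wrist_force: [1.4, -0.9, -0.4]
finger_gap: 0.087
gripper_force: 0.0
```

```bash
python3 - <<'E'
from h import *
np.set_printoptions(precision=4,suppress=True)
c=snap('scene','q3')
a=c['frame'][200:420,170:420,::-1];a=cv2.resize(a,None,fx=2.6,fy=2.6,interpolation=2)
c=snap('side','s3');b=c['frame'][100:300,260:400,::-1];b=cv2.resize(b,None,fx=1,fy=1)
m=np.zeros((572,790,3),np.uint8);m[:a.shape[0],:a.shape[1]]=a;m[:200,650:790]=b
cv2.imwrite('pics/q3m.png',m)
o=get_obs();print(o['tool_pos'],o['tool_rot'],o['wrist_force'])
print(onz(c,295,320,.03),onz(c,261,177,.3))
E
```

```text
[ 0.4914 -0.1085  0.2897] [[-0.9801  0.1978  0.0143]
 [ 0.1977  0.9802 -0.003 ]
 [-0.0146 -0.0001 -0.9999]] [-0.5155 -0.8587 -0.1583]
[0.5879 0.1881 0.03  ] [0.64  0.101 0.3  ]
```

View pics/q3m.png

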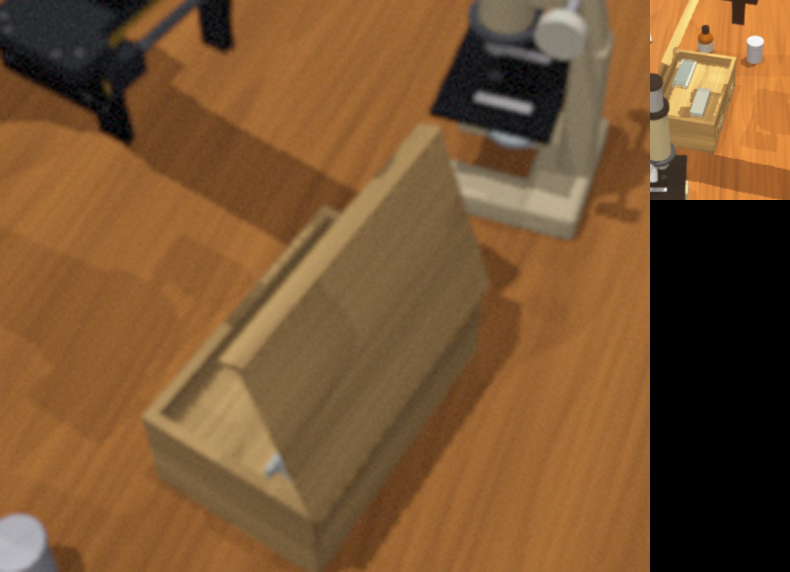

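Both drawers are flush at the front edge, (150,420)–(330,210), and the lid is untouched. Next I go over the lid and down behind its outer face.

Call:
{"name": "move_arm", "arguments": {
  "commands": [
    {"dx":-0.04,"dy":0,"dz":0,"turn":0,"jaw":0.087},
    {"dx":-0.08,"dy":0,"dz":0,"turn":0,"jaw":0.087},
    {"dx":-0.12,"dy":0,"dz":0,"turn":0,"jaw":0.087},
    {"dx":-0.16,"dy":0,"dz":0,"turn":0,"jaw":0.087},
    {"dx":-0.178,"dy":0.002,"dz":0,"turn":0,"jaw":0.087},
    {"dx":-0.178,"dy":0.002,"dz":0.03,"turn":0,"jaw":0.087},
    {"dx":-0.178,"dy":0.002,"dz":0.06,"turn":0,"jaw":0.087},
    {"dx":-0.178,"dy":0.002,"dz":0.08,"turn":0,"jaw":0.087}
  ]
}}

```text
t: 8.6
tool_pos: [0.6619, -0.1408, 0.2002]
tool_rot: [[-0.98, 0.197, -0.002], [0.197, 0.98, -0.001], [0.002, -0.001, -1.0]]
wrist_force: [-0.5, 0.0, -0.2]
finger_gap: 0.0871
gripper_force: 0.0
```

```bash
cat > l.py <<'E'
from h import *
np.set_printoptions(precision=4,suppress=True)
o=get_obs();p=o['tool_pos'];R=o['tool_rot'];O=np.array([.592,-.127,0]);a=-.195
x=np.array([np.cos(a),np.sin(a),0]);y=np.array([-x[1],x[0],0])
print(p,(p-O)@x,(p-O)@y,o['wrist_force'],R[2])
for th in (1.2,1.1,1,.9,.8,.7,.6,.5,.4,.3,.2,.1,0):
    r=.127;q=O+x*(.07-r*np.cos(th)+.007*np.sin(th)+.0115)+[0,0,.085+r*np.sin(th)+.007*np.cos(th)]
    print(th,(q-p)@R)
E
python3 l.py
```

```text
[ 0.6619 -0.1408  0.2002] 0.07124683471484147 -4.3031132557736355e-05 [-0.4812  0.0008 -0.2404] [ 0.002 -0.001 -1.   ]
1.2 [ 0.0293 -0.0001 -0.0056]
1.1 [ 0.0411 -0.0001 -0.0011]
1 [ 0.0525 -0.0001  0.0047]
0.9 [ 0.0632 -0.0002  0.0115]
0.8 [ 0.0732 -0.0002  0.0194]
0.7 [ 0.0823 -0.0002  0.0282]
0.6 [ 0.0905 -0.0002  0.0379]
0.5 [ 0.0977 -0.0003  0.0484]
0.4 [ 0.1039 -0.0003  0.0595]
0.3 [ 0.1089 -0.0003  0.0712]
0.2 [ 0.1127 -0.0003  0.0833]
0.1 [ 0.1152 -0.0003  0.0958]
0 [ 0.1165 -0.0003  0.1084]
```

Call:
{"name": "move_arm", "arguments": {
  "commands": [
    {"dx":0.008,"dy":0,"dz":-0.001,"turn":0,"jaw":0.087},
    {"dx":0.015,"dy":0,"dz":-0.002,"turn":0,"jaw":0.087},
    {"dx":0.02,"dy":0,"dz":-0.003,"turn":0,"jaw":0.087},
    {"dx":0.025,"dy":0,"dz":-0.003,"turn":0,"jaw":0.087},
    {"dx":0.03,"dy":0,"dz":-0.003,"turn":0,"jaw":0.087},
    {"dx":0.036,"dy":0,"dz":-0.002,"turn":0,"jaw":0.087},
    {"dx":0.041,"dy":0,"dz":0,"turn":0,"jaw":0.087},
    {"dx":0.047,"dy":0,"dz":0.002,"turn":0,"jaw":0.087}
  ]
}}

```text
t: 9.4
tool_pos: [0.6161, -0.1309, 0.2017]
tool_rot: [[-0.981, 0.196, 0.001], [0.196, 0.981, -0.0], [-0.001, -0.0, -1.0]]
wrist_force: [1.4, -1.1, -0.2]
finger_gap: 0.0871
gripper_force: 0.8
```

```bash
python3 l.py
```

```text
[ 0.6161 -0.1309  0.2017] 0.024428164799379218 0.000875683970410067 [ 1.3971 -1.1326 -0.1695] [-0.0009 -0.0002 -1.    ]
1.2 [-0.0176 -0.0008 -0.0042]
1.1 [-0.0057 -0.0009  0.0004]
1 [ 0.0057 -0.0009  0.0061]
0.9 [ 0.0164 -0.0009  0.0129]
0.8 [ 0.0264 -0.0009  0.0207]
0.7 [ 0.0356 -0.001   0.0295]
0.6 [ 0.0438 -0.001   0.0392]
0.5 [ 0.0511 -0.001   0.0496]
0.4 [ 0.0572 -0.001   0.0608]
0.3 [ 0.0623 -0.001   0.0724]
0.2 [ 0.0661 -0.001   0.0846]
0.1 [ 0.0687 -0.001   0.097 ]
0 [ 0.07   -0.0011  0.1097]
```

Call:
{"name": "move_arm", "arguments": {
  "commands": [
    {"dx":0.005,"dy":0,"dz":0.005,"turn":0,"jaw":0.087},
    {"dx":0.011,"dy":0,"dz":0.01,"turn":0,"jaw":0.087},
    {"dx":0.016,"dy":0,"dz":0.014,"turn":0,"jaw":0.087},
    {"dx":0.021,"dy":0,"dz":0.018,"turn":0,"jaw":0.087},
    {"dx":0.026,"dy":0,"dz":0.022,"turn":0,"jaw":0.087},
    {"dx":0.031,"dy":0,"dz":0.026,"turn":0,"jaw":0.087},
    {"dx":0.036,"dy":0,"dz":0.03,"turn":0,"jaw":0.087}
  ]
}}

```text
t: 10.1
tool_pos: [0.5809, -0.1238, 0.1711]
tool_rot: [[-0.981, 0.196, 0.001], [0.196, 0.981, -0.0], [-0.001, 0.0, -1.0]]
wrist_force: [2.0, -0.2, 0.6]
finger_gap: 0.087
gripper_force: 0.7
```

Call:
{"name": "move_arm", "arguments": {
  "commands": [
    {"dx":0.004,"dy":0,"dz":0.005,"turn":0,"jaw":0.087},
    {"dx":0.008,"dy":0,"dz":0.01,"turn":0,"jaw":0.087},
    {"dx":0.012,"dy":0,"dz":0.015,"turn":0,"jaw":0.087},
    {"dx":0.015,"dy":0,"dz":0.02,"turn":0,"jaw":0.087},
    {"dx":0.018,"dy":0,"dz":0.025,"turn":0,"jaw":0.087},
    {"dx":0.021,"dy":0,"dz":0.031,"turn":0,"jaw":0.087}
  ]
}}

```text
t: 10.7
tool_pos: [0.5601, -0.1197, 0.1402]
tool_rot: [[-0.98, 0.197, -0.0], [0.197, 0.98, -0.0], [0.0, -0.0, -1.0]]
wrist_force: [0.6, -0.7, 1.0]
finger_gap: 0.0871
gripper_force: 0.6
```

```bash
python3 l.py; python3 -c "
from h import *
c=snap('scene','q4');a=c['frame'][180:440,160:430,::-1];b=capture('side')['frame'][100:300,260:400,::-1]
m=np.zeros((520,690,3),np.uint8);m[:,:540]=cv2.resize(a,None,fx=2,fy=2);m[:200,545:685]=b;cv2.imwrite('pics/q4m.png',m)"
```

```text
[ 0.5601 -0.1197  0.1402] -0.03272163926050513 0.0010220076217426252 [ 0.6122 -0.6855  0.9931] [ 0.0002 -0.0001 -1.    ]
1.2 [-0.0747 -0.0008 -0.0657]
1.1 [-0.0628 -0.0008 -0.0612]
1 [-0.0515 -0.0009 -0.0555]
0.9 [-0.0408 -0.0009 -0.0487]
0.8 [-0.0308 -0.0009 -0.0408]
0.7 [-0.0216 -0.001  -0.032 ]
0.6 [-0.0134 -0.001  -0.0223]
0.5 [-0.0061 -0.001  -0.0119]
0.4 [ 0.     -0.001  -0.0007]
0.3 [ 0.005 -0.001  0.011]
0.2 [ 0.0088 -0.001   0.0231]
0.1 [ 0.0114 -0.0011  0.0355]
0 [ 0.0128 -0.0011  0.0482]
```

View pics/q4m.png

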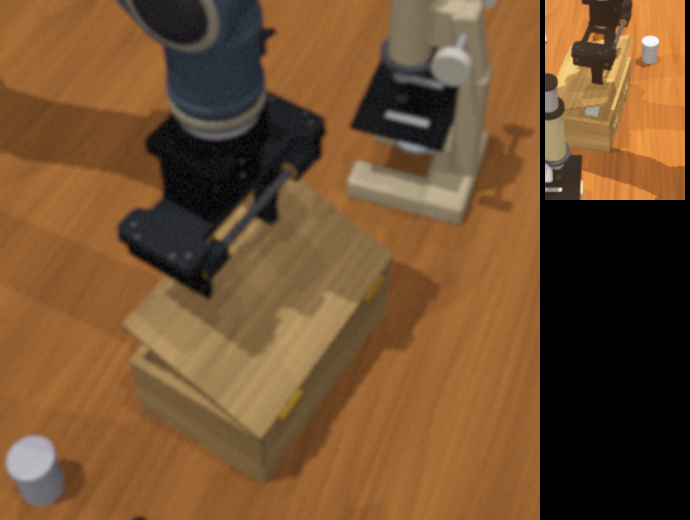

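The lid, with its free corner at (125,325), is at about 0.4 rad and the fingers are well on it. Everything else is in place, so I'll press on gently.

Call:
{"name": "move_arm", "arguments": {
  "commands": [
    {"dx":0.003,"dy":0,"dz":0.006,"turn":0,"jaw":0.087},
    {"dx":0.005,"dy":0,"dz":0.012,"turn":0,"jaw":0.087},
    {"dx":0.007,"dy":0,"dz":0.018,"turn":0,"jaw":0.087},
    {"dx":0.009,"dy":0,"dz":0.024,"turn":0,"jaw":0.087},
    {"dx":0.01,"dy":0,"dz":0.029,"turn":0,"jaw":0.087},
    {"dx":0.011,"dy":0,"dz":0.034,"turn":0,"jaw":0.087},
    {"dx":0.012,"dy":0,"dz":0.038,"turn":0,"jaw":0.087},
    {"dx":0.012,"dy":0,"dz":0.041,"turn":0,"jaw":0.087}
  ]
}}

```text
t: 11.6
tool_pos: [0.5485, -0.1171, 0.0992]
tool_rot: [[-0.98, 0.197, -0.0], [0.197, 0.98, 0.0], [0.0, 0.0, -1.0]]
wrist_force: [0.0, 0.5, 1.0]
finger_gap: 0.0871
gripper_force: 0.6
```

Call:
{"name": "move_arm", "arguments": {
  "commands": [
    {"dx":0,"dy":0,"dz":0.002,"turn":0,"jaw":0.087},
    {"dx":0,"dy":0,"dz":0.004,"turn":0,"jaw":0.087},
    {"dx":0,"dy":0,"dz":0.006,"turn":0,"jaw":0.087},
    {"dx":0,"dy":0,"dz":0.007,"turn":0,"jaw":0.087}
  ]
}}

```text
t: 12.0
tool_pos: [0.5483, -0.1172, 0.0924]
tool_rot: [[-0.98, 0.197, -0.001], [0.197, 0.98, 0.0], [0.001, 0.0, -1.0]]
wrist_force: [-2.3, -0.4, 8.5]
finger_gap: 0.0872
gripper_force: 4.2
```

Call:
{"name": "move_arm", "arguments": {
  "commands": [
    {"dx":0,"dy":0,"dz":0.001,"turn":0,"jaw":0.087},
    {"dx":0,"dy":0,"dz":0.002,"turn":0,"jaw":0.087}
  ]
}}

```text
t: 12.2
tool_pos: [0.5484, -0.1172, 0.0922]
tool_rot: [[-0.98, 0.197, -0.001], [0.197, 0.98, 0.0], [0.001, -0.0, -1.0]]
wrist_force: [-6.2, 1.3, 18.6]
finger_gap: 0.087
gripper_force: 9.7
```

The lid is on its stop at z = 0.092. I'll release and check.

Call:
{"name": "move_arm", "arguments": {
  "commands": [
    {"dx":0,"dy":0,"dz":-0.005,"turn":0,"jaw":0.087},
    {"dx":0,"dy":0,"dz":-0.03,"turn":0,"jaw":0.087},
    {"dx":0,"dy":0,"dz":-0.08,"turn":0,"jaw":0.087},
    {"dx":0,"dy":0,"dz":-0.13,"turn":0,"jaw":0.087},
    {"dx":0,"dy":0,"dz":-0.18,"turn":0,"jaw":0.087},
    {"dx":0.04,"dy":0,"dz":-0.2,"turn":0,"jaw":0.087},
    {"dx":0.06,"dy":0,"dz":-0.2,"turn":0,"jaw":0.087},
    {"dx":0.06,"dy":0,"dz":-0.2,"turn":0,"jaw":0.087}
  ]
}}

```text
t: 13.0
tool_pos: [0.4882, -0.1053, 0.2918]
tool_rot: [[-0.98, 0.197, 0.002], [0.197, 0.98, -0.001], [-0.002, -0.0, -1.0]]
wrist_force: [0.6, 0.7, -0.4]
finger_gap: 0.0869
gripper_force: 0.0
```

```bash
python3 -c "
from h import *
c=snap('scene','q5');a=c['frame'][200:480,150:400,::-1];b=capture('side')['frame'][100:350,220:400,::-1]
m=np.zeros((560,790,3),np.uint8);m[:,:500]=cv2.resize(a,None,fx=2,fy=2);m[:400,500:788]=cv2.resize(b,None,fx=1.6,fy=1.6);cv2.imwrite('pics/q5m.png',m)"
```

```text
(no output)
```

View pics/q5m.png

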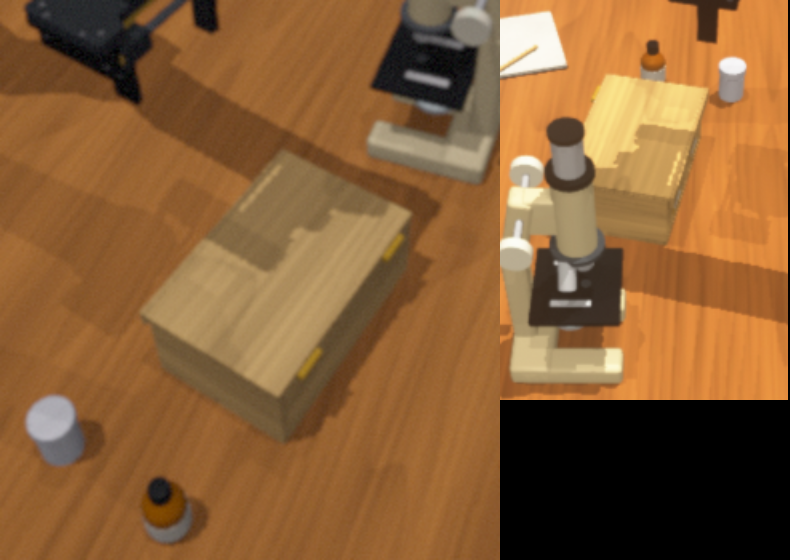

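The lid lies level and shut, (145,315)–(410,215). The drawers are hidden flush, the bystanders have not moved and the gripper is clear.

```bash
python3 -c "
from cell import *
print(close_job())"
```

```text
the job is handed in; nothing more can be done
None
```

The slide case is closed and the job handed in at about 13 s: both drawers were pushed home first, then the lid all the way down, and the microscope, bottle and lens can look unmoved; the mailer is out of sight under the lid.

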